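# Change over the carton coder: fit and latch the size plate

## Robot

A 7-joint arm with a two-finger parallel gripper is mounted at the origin on the work surface. World frame = base frame: x ahead of the robot, y to its left, z up, the work surface at z = 0. Lengths are in m, angles in rad, forces in N, time in s.
With the tool pointing down it reaches from about 0.4 to 0.85 m from the base axis. Payload 4.5 kg.
Tool frame: the origin (TCP) lies at the very end of the fingers, on their centre line; the grasp point (between the pads) lies 19 mm behind it; z points along the fingers, y is the line along which they close (so a half turn about z gives the same grasp; the last joint's range is limited). The gripper opens to 88 mm and grips with 3 to 60 N. Pads are 18 mm wide; open, the fingers measure 123 mm over their backs; the gripper's body (75 mm by 187 mm) begins 45 mm behind the grasp point.
Start: joints at [1.174, 0.689, -0.195, 1.565, 0.157, 0.902, -0.215], TCP at [0.261, -0.568, 0.239] pointing down, gripper open.
Joint ranges: [-3.01, 3.01], [-0.46, 2.08], [-1.47, 1.51], [0.13, 2.56], [-1, 4.14], [0.04, 2.09], [-2.66, 2.66]. Speed limits (rad/s): [2.57, 2.57, 3.14, 3.14, 3.14, 3.14, 3.14].

## Interface

Orientations are given as a unit quaternion [x, y, z, w].
In Python, from plant import r gives the robot as it stands. The module is installed in compiled form; this text tells all that it offers.
- The arm moves only by the tool step_arm, never from a script. Its argument "increments" is a list of rows, each a list of 2 entries, a list of its own where there are three numbers: the shift along the world's x, y, z in cm, then the turn, a rotation vector about the world's x, y, z in degrees. A call has exactly 10 rows; each row shifts and turns the commanded pose from where the row before left it; what a row does not reach is not made up. A row lasts 1/10 s, in which the tool goes at most 50 mm and 8.59 degrees, less where a joint would pass 70% of its speed; a pose out of reach is approached as far as the arm can. A call is refused whole if a number of a shift passes 5 or a number of a turn 8.59, either way. A call with a gripper value outside its range is refused whole. "fingers" is the opening, from 0 (shut) to 1 (fully open), set as the call begins (left out, the last holds). The fingers move at their own pace and stop on an object; "grip_force" is the grip in N (left out, the last holds). Time passes only in rows, so rows that do not move let the fingers close, or fill a call up. It gives the time, the measured TCP pose, the force, the opening and the grip force at its end, in the units of the state.
- r.get_state(): the state, without advancing time (a new reading comes with each control period).
- r.snapshot(name): name is "side" or "top" or "wrist"; returns (picture, depth): 480x640x3 uint8, red, green, blue; 480x640 float32, m along the optical axis (not along the pixel's ray), 0 where there is no reading.
- r.calibration(name): a dict with "fov_y" (degrees; the focal length in pixels is half the picture's height over the tangent of half this angle, whatever the lens; pixels are square), "cx", "cy" (the principal point, pixels), "R" (3x3) and "t" (3): a world point X has camera coordinates R X + t. Camera axes: x right, y down, z forward; pixel columns grow to the right and rows downward; lengths in m; the calibration is good to about 2 mm. A picture is of the moment at which its call begins: read the wrist's pose just before it. calibration takes no time and is no camera call; for the wrist camera it gives the pose at the moment of the call.
- r.finish_job(): hands the job in; it is judged then, once.
The state is a dict: "clock": time; "q": joint angles; "qd": joint speeds; "joint_torque": joint torques, N m; "tool_pos": TCP position; "eef_rot": TCP orientation; "contact_force": force on the tool from outside, world axes, zero at the start; "moment": the same for the moment, N m; "opening": opening from 0.0 (shut) to 1.0 (fully open); "finger_force": force on a finger pad.
Only numpy, scipy, OpenCV 4.12 (cv2) and the standard library are available. Lean on these libraries where they do the work, as an engineer would, in place of code of your own. Each camera call takes 0.05 s, during which the arm holds its last target. There are 200 camera calls.

## Task

Change the carton coder over: fit the size plate with the rectangular former on the machine's bed, between the guide rails, so that its hole drops over the locating pin and it lies flat. Then swing the draw latch's loop over the plate's keeper so that its cross bar hangs behind the lip, and only then snap the lever down over centre so that the latch pulls tight and stays shut. Leave the other things on the table where they are.

Things in the scene. Friction and masses are not known exactly. Their poses are not given: they have to be found in the camera images.
- plate_former (a point): Centre of the black plastic former, 46 (x) x 56 (y) x 44 mm high, upright sides, on the right size plate; lift the plate by it. Plate: aluminium, 120 (x) x 150 (y) x 10 mm, 0.4 to 0.65 kg in all. The point is 22 mm above the plate's top, 32 above its underside, 12 mm from its middle towards -y. Plate axes: z up, y from the hole end to the keeper end. A like plate with a round former lies about too
- plate_hole (a point): Centre, at the underside, of the plate's 13 mm through hole, 58 mm from the plate's middle towards -y, 46 mm from the former's centre. Axes = plate axes
- plate_keeper (a point): Seat of the loop's bar in the plate's keeper, 63.5 mm from the plate's middle towards +y, 5 mm above its top. Keeper: steel hook on the +y edge; post 24 mm wide (x), 8 thick (y), 12 high, its face 3 mm to +y of this point; at its top a lip 3 mm thick overhangs 3.5 mm towards -y. The bar goes over the lip and down behind it, on the former's side. Plate axes
- coder_pin (a point): Foot of the coder's locating pin on the bed's top face, 50 mm above the table. Pin 10 mm diameter, 14 mm high, bevelled top. Coder axes: z up, y from the pin to the latch. The fitted plate's axes match these (keeper towards the latch). Guide rails 8 mm high lie along y, inner faces 63 mm either side of the pin's line. A housing 155 mm high (print head to 286) stands from 348 mm to +y of the pin
- latch_pivot (a point): Pivot axis (along x) of the latch lever, in line with the pin, 208 mm from it towards +y and 20 mm above the bed. Coder axes
- latch_lever (a joint): Lever angle, rad: 0 shut, flat, pointing to coder +y; 1.57 upright; 2.1 stop, leaning towards the plate. Stays where left. Steel strip 22 mm wide (x), reaching 75 mm from its pivot; pressing face 7 mm off the pivot axis, on top when shut, towards the plate when upright. Hooked, its end needs a light push (under 5 N); past centre it snaps to 0 and stays
- lever_end (a point): Point on the lever's pressing face, 60 mm from the pivot along the lever
- latch_loop (a joint): Loop angle against the lever, rad. The loop swings freely on an axle 17.7 mm along the lever from its pivot and 3 mm to the side away from the pressing face. At lever angle t and loop angle a the loop points at pi + t - a, counted from coder +y towards +z. It starts at about 4.2, its stop, thrown back from the plate; past upright it falls towards the plate
- loop_bar (a point): Middle of the loop's cross bar. The loop is a U of 6 mm round steel wire: two straight legs 44 mm apart (50 mm over the outside, 38 mm inside) and the cross bar, 98 mm from the axle when slack. The legs' first 30 mm at the axle run in spring barrels 11 mm thick. The bar can be carried loosely between the fingers; let go past the keeper's lip it drops behind it
- loop_legs (a point): Point midway between the loop's legs, 68 mm from the loop's axle and 30 mm short of the cross bar; here the legs can also be gripped from outside (50 mm across, along coder x), but a tight grip hinders the loop's turning and drags the lever along. Site y runs from the cross bar to the axle, x across the legs
- latch_spring (a joint): How far the loop is pulled out of its spring barrels, m: 0 slack (0 to 0.010, 5 N per mm); about 0.004 when hooked and shut
- tube_plate: The other size plate, with a round former (56 mm diameter, 44 mm high); 120 x 150 x 10 mm, origin under its middle; not to be used
- carton_a: Open cardboard carton, 56 x 74 x 90 mm with flaps, standing, origin under its middle
- carton_b: Open cardboard carton, 56 x 74 x 90 mm, origin under its middle
- carton_c: Open cardboard carton, 56 x 74 x 90 mm, origin under its middle
- tape_roll: Roll of brown tape lying flat, 100 mm diameter, 48 mm high, origin under its middle
- screwdriver: Screwdriver, 190 mm long, lying flat
- ink_bottle: White bottle, 52 mm diameter, 110 mm high, origin under its middle

How it is judged:
By the outcome, as a careful person would: the job done as asked, in the order asked, and still so for the second after the job is handed in, with the robot touching nothing.
It also fails if it takes over 58 s, if anything falls off the work surface, if the arm or the gripper's body presses on something with over 40 N, if the wrist force passes 120 N, or if a joint passes its speed limit or range.

## Working session

There is one attempt and no reset: what is moved stays moved. The work goes in short steps, Python scripts to look and compute and a tool call to move; the robot and the scene stay as the last step left them, time stands still between calls to the robot, and variables do not carry over. Pictures are saved under pics/ and viewed, at most 10 in all, crops included, and the job is handed in when it is done.

Besides the shell and the picture viewer there is one more tool, called after "Request:" as name(argument=value, ...), one argument or row to a line, values as JSON. step_arm: Moves the arm, as the interface text tells. Its arguments: {"type":"object","properties":{"increments":{"type":"array","items":{"type":"array"}},"fingers":{"type":"number"},"grip_force":{"type":"number"}},"required":["increments"]}

```bash
mkdir -p pics; cat > h.py <<'E'
import numpy as np, cv2
from plant import r
def cam(n):
    c=r.calibration(n); im,d=r.snapshot(n)
    f=240/np.tan(np.radians(c['fov_y'])/2)
    v,u=np.mgrid[:480,:640]
    P=np.stack([(u-c['cx'])*d/f,(v-c['cy'])*d/f,d],-1)
    W=(P-np.array(c['t']))@np.array(c['R'])
    W[d==0]=np.nan
    np.savez('last_%s.npz'%n,im=im,W=W)
    return im,d,W,c
def save(im,name): cv2.imwrite('pics/'+name+'.png',im[:,:,::-1])
E
python3 - <<'E'
from h import *
for n in('top','side'):
    im,d,W,c=cam(n); save(im,n+'0'); print(n,c['fov_y'],-np.array(c['R']).T@np.array(c['t']))
s=r.get_state(); print(s['clock'],s['tool_pos'],s['eef_rot'],s['opening'],s['contact_force'])
E
```

```text
top 44.2613992570038 [ 0.41730515 -0.04827197  1.34824439]
side 54.18425165701744 [ 0.41144495 -0.64653852  0.799427  ]
0.1 [ 0.26071761 -0.56742572  0.23801192] [ 9.76880695e-01  2.13783681e-01 -2.40299275e-04 -7.66933640e-04] 0.9958970940142804 [-0.690493    0.00109659 -0.36788954]
```

View pics/top0.png

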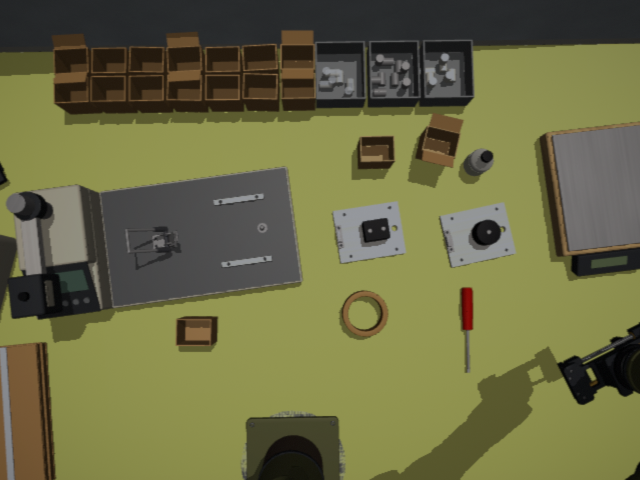

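View pics/side0.png

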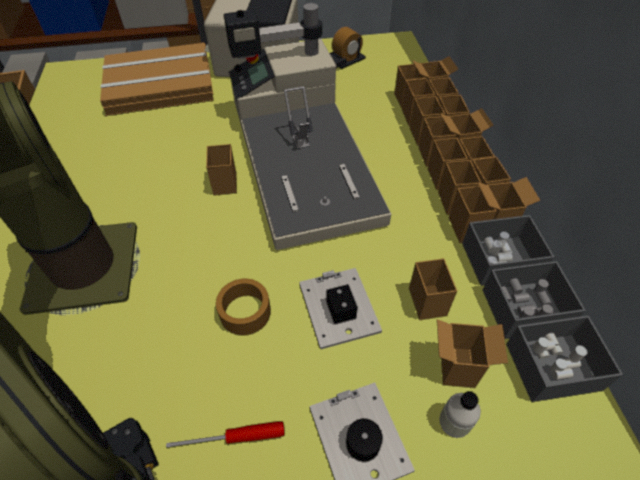

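The top view shows the right plate (black rectangular former) at about px (376,230) with its hole at (394,228). The pin is at (262,228) and the rails at (238,200) and (246,262). The lever and loop are around (150,242), with the loop thrown back towards the housing. Next I'll measure these.

```bash
python3 - <<'E'
from h import *
A=np.load('last_top.npz'); im=A['im'];W=A['W']
np.set_printoptions(precision=4,suppress=True)
def reg(u0,u1,v0,v1,z0,z1,name):
    m=np.zeros((480,640),bool); m[v0:v1,u0:u1]=1
    with np.errstate(invalid='ignore'): m&=(W[...,2]>z0)&(W[...,2]<z1)
    p=W[m]; 
    if len(p)<3: print(name,len(p)); return
    rc=cv2.minAreaRect((p[:,:2]*1000).astype(np.float32))
    print(name,len(p),'med',np.median(p,0),'rect c',np.array(rc[0])/1000,'size',rc[1],'ang',rc[2])
    return p
reg(355,400,210,250,.045,.07,'former')
reg(325,412,195,270,.005,.016,'plate')
reg(325,350,215,255,.017,.04,'keeper')
reg(252,272,218,238,.056,.075,'pin')
reg(205,272,185,215,.054,.07,'railL')
reg(212,280,250,275,.054,.07,'railR')
reg(95,305,160,310,.04,.054,'bed')
reg(105,200,215,275,.056,.3,'latch')
for v in range(226,262,3): print(v,[ '%.0f'%(1000*z) for z in W[v,118:190:3,2]])
for u,v in((394,228),(262,228)): print(W[v,u])
big=cv2.resize(im[180:310,95:305],None,fx=3.8,fy=3.8,interpolation=cv2.INTER_CUBIC); save(big,'crop1')
S=np.load('last_side.npz')['im']; 
E
```

```text
former 536 med [ 0.5145 -0.1901  0.0542] rect c [ 0.515  -0.1902] size (46.20162582397461, 56.60919189453125) ang 8.115154266357422
plate 2841 med [ 0.5102 -0.1694  0.0103] rect c [ 0.5131 -0.1783] size (196.9303741455078, 169.4905548095703) ang 88.86473083496094
keeper 64 med [ 0.5039 -0.1106  0.0221] rect c [ 0.5132 -0.1121] size (16.10950469970703, 63.733245849609375) ang 88.53924560546875
pin 27 med [0.5219 0.0607 0.0609] rect c [0.5135 0.0615] size (44.350547790527344, 26.29959487915039) ang 50.18950271606445
railL 457 med [0.5869 0.1131 0.0571] rect c [0.5863 0.1113] size (144.8342742919922, 64.57781982421875) ang 88.9723892211914
railR 419 med [0.45   0.0952 0.0573] rect c [0.4485 0.0965] size (146.8198699951172, 52.52054977416992) ang 88.90742492675781
bed 18681 med [0.507  0.1958 0.0505] rect c [0.5076 0.2004] size (260.4822998046875, 424.9117126464844) ang 6.805398941040039
latch 772 med [0.4964 0.2781 0.1017] rect c [0.4911 0.3002] size (205.36669921875, 129.42678833007812) ang 89.61547088623047
226 ['51', '56', '51', '44', '56', '49', '51', '49', '53', '51', '51', '52', '
[... 1099 characters left out ...]
'54', '49', '46', '50', '57', '52', '48']
250 ['48', '54', '51', '169', '167', '158', '152', '146', '140', '137', '133', '125', '118', '116', '109', '102', '97', '88', '52', '48', '53', '54', '51', '50']
253 ['56', '52', '56', '49', '51', '52', '52', '49', '50', '52', '52', '45', '49', '51', '50', '52', '50', '56', '49', '45', '55', '49', '52', '53']
256 ['53', '51', '50', '52', '50', '52', '50', '53', '51', '54', '49', '49', '53', '52', '53', '55', '54', '51', '46', '49', '51', '50', '51', '47']
259 ['56', 'nan', '45', '54', '52', '51', '49', '50', '52', '50', '52', '57', '52', '53', '57', '53', '50', '52', '52', '52', '55', '50', '48', '53']
[ 0.5211 -0.2382  0.0018]
[0.5216 0.0587 0.065 ]
```

View pics/crop1.png

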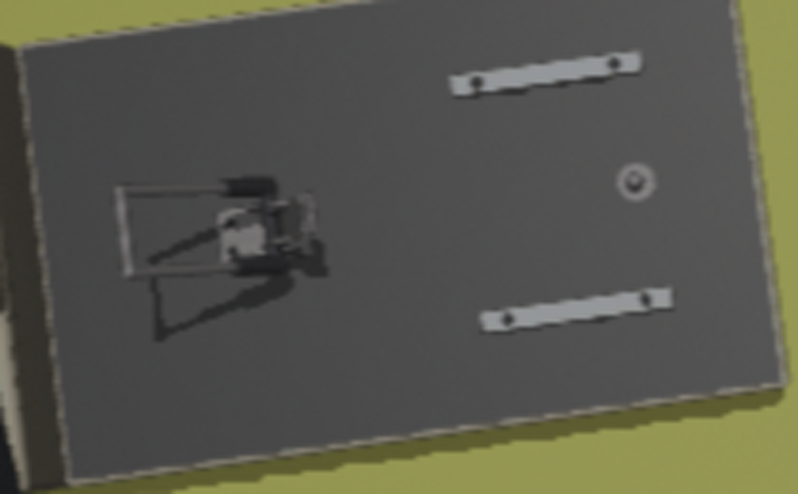

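Request:
step_arm(
  increments=[
    [[2.5,3.75,-0.3],[0,0,7.28]],
    [[2.5,3.75,-0.3],[0,0,7.28]],
    [[2.5,3.75,-0.3],[0,0,7.28]],
    [[2.5,3.75,-0.3],[0,0,7.28]],
    [[2.5,3.75,-0.3],[0,0,7.28]],
    [[2.5,3.75,-0.3],[0,0,7.28]],
    [[2.5,3.75,-0.3],[0,0,7.28]],
    [[2.5,3.75,-0.3],[0,0,7.28]],
    [[2.5,3.75,-0.3],[0,0,7.28]],
    [[2.5,3.75,-0.3],[0,0,7.28]],
  ],
  fingers=1.0,
)

```text
clock: 1.1
tool_pos: [0.5116, -0.1914, 0.2084]
eef_rot: [0.658, 0.753, -0.0, -0.0]
contact_force: [0.7, -0.5, 0.3]
opening: 1.003
finger_force: 0.0
```

```bash
cat >> h.py <<'E'
def st():
    s=r.get_state(); R=__import__('scipy.spatial.transform',fromlist=['Rotation']).Rotation.from_quat(s['eef_rot']).as_matrix()
    print('t %.2f'%s['clock'],'tcp',np.round(s['tool_pos'],4),'z',np.round(R[:,2],3),'ydeg %.2f'%np.degrees(np.arctan2(R[1,1],R[0,1])),'op %.3f'%s['opening'],'F',np.round(s['contact_force'],1),'ff',np.round(s['finger_force'],1))
    return s
E
python3 - <<'E'
from h import *
im,d,W,c=cam('wrist'); save(im,'w1'); st(); print(-np.array(c['R']).T@np.array(c['t']),np.array(c['R'])[2])
E
```

```text
t 1.15 tcp [ 0.5169 -0.1819  0.2088] z [ 0.006  0.008 -1.   ] ydeg 8.68 op 1.000 F [4.7 5.1 0.6] ff 0.0
[ 0.49979269 -0.10933176  0.35367635] [ 0.04307659 -0.31762202 -0.94723844]
```

View pics/w1.png

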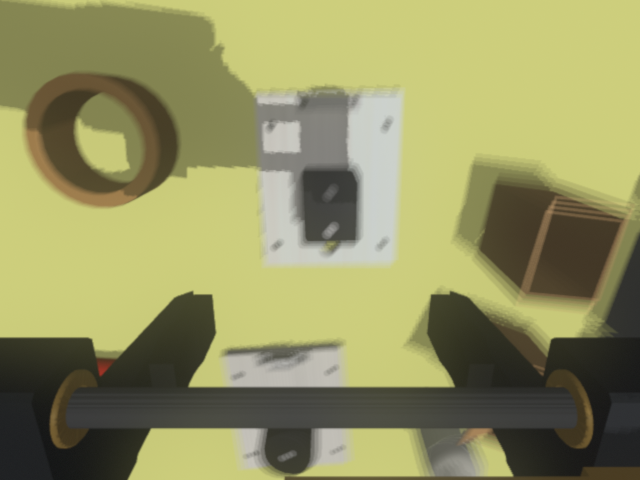

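The wrist view shows the plate around (330,180), motion-blurred, with its hole at (331,245) towards the gripper and the keeper at the top. I'll retake it now the arm is still, and measure numerically.

```bash
python3 - <<'E'
from h import *
np.set_printoptions(precision=4,suppress=True)
im,d,W,c=cam('wrist'); st(); save(im,'w2')
def rect(p,n):
    rc=cv2.minAreaRect((p[:,:2]*1000).astype(np.float32)); print(n,len(p),'med',np.median(p,0),np.array(rc[0])/1000,rc[1],rc[2]); 
near=np.zeros((480,640),bool); near[75:285,235:420]=1
z=W[...,2]
m=near&(z>.045)&(z<.062); m=cv2.morphologyEx(m.astype(np.uint8),cv2.MORPH_OPEN,np.ones((5,5)))>0; rect(W[m],'former')
hsv=cv2.cvtColor(im,cv2.COLOR_RGB2HSV)
# plate: low saturation, re-projected to plane z=.010
m=(near&(hsv[...,1]<70)).astype(np.uint8)
m=cv2.morphologyEx(m,cv2.MORPH_CLOSE,np.ones((25,25))); n,l,s,_=cv2.connectedComponentsWithStats(m); k=1+np.argmax(s[1:,4]); m=cv2.morphologyEx((l==k).astype(np.uint8),cv2.MORPH_OPEN,np.ones((9,9)))>0
f=240/np.tan(np.radians(c['fov_y'])/2); R=np.array(c['R']); o=-R.T@np.array(c['t'])
def plane(u,v,h):
    D=np.stack([(u-c['cx'])/f,(v-c['cy'])/f,np.ones_like(u,float)],-1)@R
    return o+D*((h-o[2])/D[...,2])[...,None]
v,u=np.nonzero(m); rect(plane(u,v,.010),'plate'); 
# hole: saturated yellow inside plate
hm=m&(hsv[...,1]>60)&(np.indices(m.shape)[0]>225); v,u=np.nonzero(hm); print(len(u), plane(u,v,.005).mean(0) if len(u) else '')
E
```

```text
t 1.20 tcp [ 0.5149 -0.1851  0.2088] z [ 0.004  0.006 -1.   ] ydeg 8.24 op 1.000 F [-0.9  0.1 -0.1] ff 0.0
former 3975 med [ 0.5153 -0.1913  0.0531] [ 0.5158 -0.1934] (45.97477722167969, 56.25529861450195) 7.765122413635254
plate 23327 med [ 0.5132 -0.1741  0.01  ] [ 0.5139 -0.1815] (120.74375915527344, 150.7165985107422) 7.846599578857422
88 [ 0.5216 -0.2471  0.005 ]
```

Request:
step_arm(
  increments=[
    [[0.45,0,-1.5],[0,0,0.3]],
    [[0,0,-2.5],[0,0,0]],
    [[0,0,-2.5],[0,0,0]],
    [[0,0,-2.5],[0,0,0]],
    [[0,0,-2.5],[0,0,0]],
    [[0,0,-2.5],[0,0,0]],
    [[0,0,-2.5],[0,0,0]],
    [[0,0,-2.0],[0,0,0]],
    [[0,0,-0.6],[0,0,0]],
    [[0,0,0],[0,0,0]],
  ],
)

```text
clock: 2.2
tool_pos: [0.514, -0.1941, 0.0165]
eef_rot: [0.658, 0.753, -0.001, -0.001]
contact_force: [0.2, -0.1, -0.2]
opening: 1.001
finger_force: 0.0
```

```bash
python3 - <<'E'
from h import *
st()
E
```

```text
t 2.20 tcp [ 0.514  -0.1941  0.0165] z [-0.003 -0.    -1.   ] ydeg 7.68 op 1.001 F [ 0.2 -0.1 -0.2] ff 0.0
```

Request:
step_arm(
  increments=[
    [[0,0,0],[0,0,0]],
    [[0,0,0],[0,0,0]],
    [[0,0,0],[0,0,0]],
    [[0,0,0],[0,0,0]],
    [[0,0,0],[0,0,0]],
    [[0,0,0],[0,0,0]],
    [[0,0,0],[0,0,0]],
    [[0,0,0.5],[0,0,0]],
    [[0,0,1],[0,0,0]],
    [[0,0,1],[0,0,0]],
  ],
  fingers=0,
  grip_force=50,
)

```text
clock: 3.2
tool_pos: [0.515, -0.1929, 0.0431]
eef_rot: [0.657, 0.753, -0.0, -0.0]
contact_force: [-0.6, 1.2, -4.5]
opening: 0.515
finger_force: 50.0
```

Request:
step_arm(
  increments=[
    [[0,0,2],[0,0,0]],
    [[0,0,2],[0,0,0]],
    [[0,0,2],[0,0,0]],
    [[0,0,2],[0,0,0]],
    [[0,0,1.5],[0,0,0]],
    [[0,0,1],[0,0,0]],
    [[0,0,0],[0,0,0]],
    [[0,0,0],[0,0,0]],
    [[0,0,0],[0,0,0]],
    [[0,0,0],[0,0,0]],
  ],
)

```text
clock: 4.2
tool_pos: [0.515, -0.1928, 0.147]
eef_rot: [0.657, 0.754, -0.0, -0.001]
contact_force: [-0.5, 0.2, -4.1]
opening: 0.515
finger_force: 50.0
```

```bash
python3 - <<'E'
from h import *
np.set_printoptions(precision=4,suppress=True)
s=st(); im,d,W,c=cam('top'); save(im,'t2')
z=W[...,2]; b=np.zeros(z.shape,bool); b[180:290,320:440]=1
im,d,W2,c=cam('wrist'); save(im,'w3')
# pin & rails in top image: refine from first image, colour
A=np.load('last_top.npz'); 
c=r.calibration('top'); R=np.array(c['R']); o=-R.T@np.array(c['t']); f=240/np.tan(np.radians(c['fov_y'])/2)
def plane(u,v,h):
    D=np.stack([(u-c['cx'])/f,(v-c['cy'])/f,np.ones_like(u,float)],-1)@R
    return o+D*((h-o[2])/D[...,2])[...,None]
g=cv2.cvtColor(A['im'],cv2.COLOR_RGB2GRAY).astype(float)
for n,(u0,u1,v0,v1),h in(('L',(205,272,190,210),.058),('R',(212,280,252,272),.058),('pin',(255,270,220,236),.064)):
    v,u=np.nonzero(g[v0:v1,u0:u1]>130); p=plane(u+u0,v+v0,h)
    rc=cv2.minAreaRect((p[:,:2]*1000).astype(np.float32)); print(n,len(u),np.array(rc[0])/1000,rc[1],rc[2],p.mean(0))
E
```

```text
t 4.20 tcp [ 0.515  -0.1928  0.147 ] z [-0.002  0.    -1.   ] ydeg 7.80 op 0.515 F [-0.5  0.2 -4.1] ff 50.0
L 247 [0.5877 0.1109] (11.46779727935791, 111.02702331542969) 6.796178340911865 [0.5878 0.1103 0.058 ]
R 248 [0.4506 0.0948] (11.412672996520996, 110.27661895751953) 6.690275192260742 [0.4506 0.0942 0.058 ]
pin 56 [0.5228 0.0598] (19.636756896972656, 19.69332504272461) 88.9495849609375 [0.5233 0.0585 0.064 ]
```

View pics/w3.png

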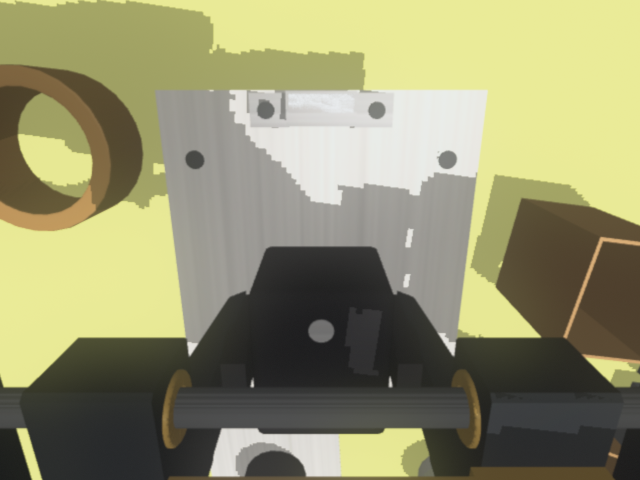

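The wrist view shows the plate level in the grip, its keeper edge along row 90 between u=155 and u=487. Next: the plate pose relative to the TCP, and the pin from both fixed cameras.

```bash
cat >> h.py <<'E'
def plane(c,u,v,h):
    u=np.asarray(u,float);v=np.asarray(v,float)
    R=np.array(c['R']);o=-R.T@np.array(c['t']);f=240/np.tan(np.radians(c['fov_y'])/2)
    D=np.stack([(u-c['cx'])/f,(v-c['cy'])/f,np.ones_like(u)],-1)@R
    return o+D*((h-o[2])/D[...,2])[...,None]
def proj(c,X):
    R=np.array(c['R']);f=240/np.tan(np.radians(c['fov_y'])/2); p=R@np.asarray(X)+np.array(c['t'])
    return p[0]/p[2]*f+c['cx'],p[1]/p[2]*f+c['cy']
E
python3 - <<'E'
from h import *
np.set_printoptions(precision=4,suppress=True)
c=r.calibration('wrist'); print('fov',c['fov_y'])
p=plane(c,[155,487,321],[90,90,90],.1405); print(p, np.linalg.norm(p[1]-p[0]))
W=np.load('last_wrist.npz')['W']; print('plate z',np.nanmedian(W[140:230,210:420,2]),np.nanmedian(W[260:300,300:340,2]))
for n in('top','side'):
    c=r.calibration(n); im=np.load('last_%s.npz'%n)['im']
    u,v=proj(c,[.5238,.0597,.06]); x0,y0=int(u)-20,int(v)-20
    print(n,u,v,[ (proj(c,[.5238,.0597,z])) for z in(.05,.064)])
    cr=cv2.resize(im[y0:y0+40,x0:x0+40],None,fx=10,fy=10,interpolation=cv2.INTER_CUBIC); print(x0,y0)
    globals()['c_'+n]=cr
save(np.hstack([c_top,c_side]),'pin')
E
```

```text
fov 61.62885539317078
[[ 0.4445 -0.1158  0.1405]
 [ 0.5614 -0.0998  0.1405]
 [ 0.5029 -0.1078  0.1405]] 0.11799983209220558
plate z 0.13816632473852672 0.17295628083128978
top 261.71860741620964 227.1707014357097 [(np.float64(262.1038361251947), np.float64(227.53738377194978)), (np.float64(261.56284377680777), np.float64(227.0224368493355))]
241 207
side 324.10905954178605 198.23837892622905 [(np.float64(324.10602709644564), np.float64(201.4132352639774)), (np.float64(324.1102855043255), np.float64(196.9548422088367))]
304 178
```

View pics/pin.png

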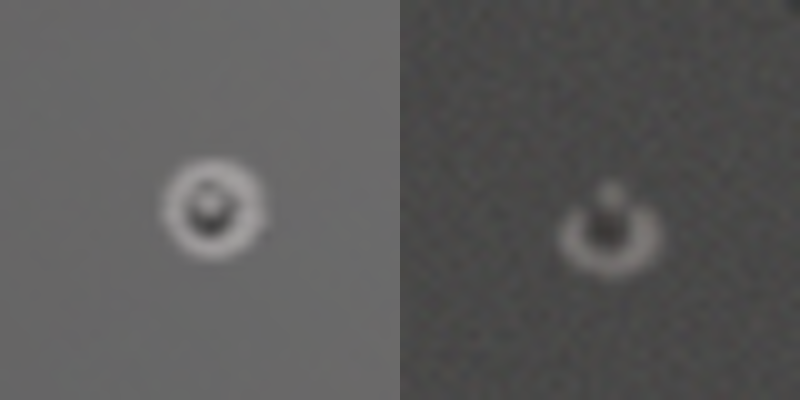

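Request:
step_arm(
  increments=[
    [[0.04,1.5,0],[0,0,-0.2]],
    [[0.05,3.5,0],[0,0,-0.2]],
    [[0.05,4.0,0],[0,0,-0.2]],
    [[0.05,4.0,0],[0,0,-0.2]],
    [[0.05,4.0,0],[0,0,-0.25]],
    [[0.05,4.0,0],[0,0,0]],
    [[0.05,4.0,0],[0,0,0]],
    [[0.05,3.0,0],[0,0,0]],
    [[0,1.5,0],[0,0,0]],
    [[0,0.48,0],[0,0,0]],
  ],
)

```text
clock: 5.3
tool_pos: [0.5193, 0.1087, 0.1476]
eef_rot: [0.663, 0.748, 0.0, -0.0]
contact_force: [-0.3, -0.1, -4.7]
opening: 0.518
finger_force: 50.0
```

Request:
step_arm(
  increments=[
    [[0,0,-0.5],[0,0,0]],
    [[0,0,-1],[0,0,0]],
    [[0,0,-1.5],[0,0,0]],
    [[0,0,-1.5],[0,0,0]],
    [[0,0,-1],[0,0,0]],
    [[0,0,-0.5],[0,0,0]],
    [[0,0,0],[0,0,0]],
    [[0,0,0],[0,0,0]],
    [[0,0,0],[0,0,0]],
    [[0,0,0],[0,0,0]],
  ],
)

```text
clock: 6.3
tool_pos: [0.5198, 0.107, 0.0883]
eef_rot: [0.664, 0.747, 0.0, 0.0]
contact_force: [0.8, -0.3, -4.6]
opening: 0.518
finger_force: 50.0
```

```bash
python3 - <<'E'
from h import *
st(); im,d,W,c=cam('wrist'); save(im,'w4')
E
```

```text
t 6.30 tcp [0.5198 0.107  0.0883] z [ 0.001  0.    -1.   ] ydeg 6.73 op 0.518 F [ 0.8 -0.3 -4.6] ff 50.0
```

View pics/w4.png

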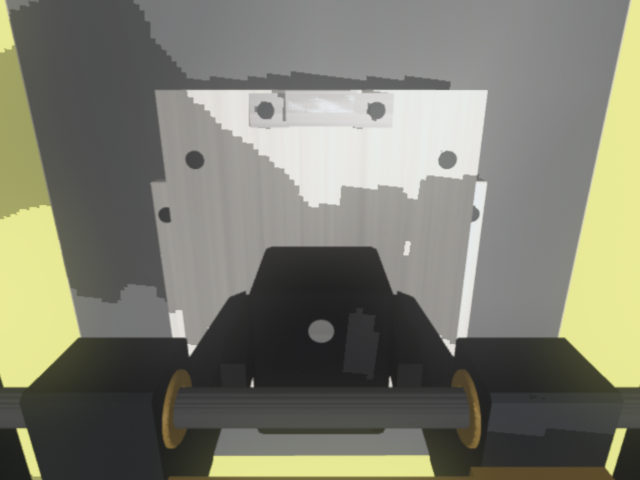

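The wrist view shows the plate centred between the rails, with the rail ends at (152,182) and (487,182). A quick numeric check comes next, then the descent.

```bash
python3 - <<'E'
from h import *
np.set_printoptions(precision=4,suppress=True)
c=r.calibration('wrist')
a=plane(c,[152,487],[182,182],.058); print('rail end outer',a,a.mean(0))
b=plane(c,[155,487],[90,90],.082); print('plate edge',b,b.mean(0),np.linalg.norm(b[1]-b[0]))
th=np.radians(6.75); y=np.array([-np.sin(th),np.cos(th)]); x=np.array([np.cos(th),np.sin(th)])
d=b.mean(0)[:2]-a.mean(0)[:2]; print('plate edge mid rel rail end mid: x %.4f y %.4f'%(d@x,d@y))
A=np.array([.5192,.1029])+.055*y; pin=np.array([.5243,.0603]); print('rail end top-cam',A,'pin along from rail end',(pin-A)@y,(pin-A)@x,'so hole offset y:',-.133+d@y-(pin-A)@y)
E
```

```text
rail end outer [[0.4396 0.1459 0.058 ]
 [0.5862 0.1633 0.058 ]] [0.5129 0.1546 0.058 ]
plate edge [[0.4507 0.1852 0.082 ]
 [0.5675 0.199  0.082 ]] [0.5091 0.1921 0.082 ] 0.11762498169397304
plate edge mid rel rail end mid: x 0.0006 y 0.0377
rail end top-cam [0.5127 0.1575] pin along from rail end -0.09790415699331484 5.7555998766265846e-05 so hole offset y: 0.0026072247750974636
```

Request:
step_arm(
  increments=[
    [[-0.05,-0.1,0],[0,0,0]],
    [[0,0,-0.3],[0,0,0]],
    [[0,0,-0.3],[0,0,0]],
    [[0,0,-0.2],[0,0,0]],
    [[0,0,-0.2],[0,0,0]],
    [[0,0,-0.1],[0,0,0]],
    [[0,0,-0.1],[0,0,0]],
    [[0,0,0],[0,0,0]],
    [[0,0,0],[0,0,0]],
    [[0,0,0],[0,0,0]],
  ],
)

```text
clock: 7.35
tool_pos: [0.519, 0.1059, 0.0758]
eef_rot: [0.664, 0.747, 0.0, 0.0]
contact_force: [-0.6, 0.5, -5.2]
opening: 0.517
finger_force: 50.0
```

Request:
step_arm(
  increments=[
    [[0,0,-0.2],[0,0,0]],
    [[0,0,-0.2],[0,0,0]],
    [[0,0,-0.2],[0,0,0]],
    [[0,0,-0.1],[0,0,0]],
    [[0,0,-0.1],[0,0,0]],
    [[0,0,-0.1],[0,0,0]],
    [[0,0,0],[0,0,0]],
    [[0,0,0],[0,0,0]],
    [[0,0,0],[0,0,0]],
    [[0,0,0],[0,0,0]],
  ],
)

```text
clock: 8.35
tool_pos: [0.5189, 0.1058, 0.068]
eef_rot: [0.664, 0.747, 0.0, 0.0]
contact_force: [-2.3, -1.6, 8.4]
opening: 0.515
finger_force: 50.0
```

```bash
python3 - <<'E'
from h import *
s=st(); print(s['moment'])
E
```

```text
t 8.35 tcp [0.5189 0.1058 0.068 ] z [ 0.001 -0.    -1.   ] ydeg 6.73 op 0.515 F [-2.3 -1.6  8.4] ff 50.0
[-0.29392481  0.49230384  0.02032779]
```

Request:
step_arm(
  increments=[
    [[0,0,0],[0,0,0]],
    [[0,0,0],[0,0,0]],
    [[0,0,0],[0,0,0]],
    [[0,0,0],[0,0,0]],
    [[0,0,1.5],[0,0,0]],
    [[0,0,3],[0,0,0]],
    [[0,0,3],[0,0,0]],
    [[0,0,3],[0,0,0]],
    [[0,0,3],[0,0,0]],
    [[0,0,2],[0,0,0]],
  ],
  fingers=1.0,
)

```text
clock: 9.35
tool_pos: [0.5195, 0.1061, 0.2237]
eef_rot: [0.664, 0.747, 0.001, 0.001]
contact_force: [0.5, 0.5, 0.8]
opening: 0.998
finger_force: 0.0
```

Request:
step_arm(
  increments=[
    [[0,-2,1],[0,0,0]],
    [[0,-4,1],[0,0,0]],
    [[0,-4,1],[0,0,0]],
    [[0,-4,1],[0,0,0]],
    [[0,-3,0],[0,0,0]],
    [[0,0,0],[0,0,0]],
    [[0,0,0],[0,0,0]],
    [[0,0,0],[0,0,0]],
    [[0,0,0],[0,0,0]],
    [[0,0,0],[0,0,0]],
  ],
  fingers=0.0,
)

```text
clock: 10.35
tool_pos: [0.519, -0.0628, 0.2617]
eef_rot: [0.664, 0.748, 0.0, -0.0]
contact_force: [0.4, -0.3, 0.4]
opening: 0.114
finger_force: 0.0
```

```bash
python3 - <<'E'
from h import *
np.set_printoptions(precision=4,suppress=True)
st(); im,d,W,c=cam('side'); save(im,'s3'); 
im2,d2,W2,c2=cam('top'); save(im2,'t3')
a=cv2.resize(im[80:230,230:400],(680,600),interpolation=cv2.INTER_CUBIC)
b=cv2.resize(im2[190:270,100:290],(798,336),interpolation=cv2.INTER_CUBIC)
save(a,'s3c'); save(b,'t3c')
# side view depth on plate & lever
for u,v in((324,200),):pass
m=np.zeros((480,640),bool); m[195:260,205:275]=1; z=W2[...,2]; m&=(z>.052)&(z<.068)
p=W2[m]; A=np.c_[p[:,:2],np.ones(len(p))]; print('plate plane',np.linalg.lstsq(A,p[:,2],rcond=None)[0],np.median(p[:,2]))
E
```

```text
t 10.35 tcp [ 0.519  -0.0628  0.2617] z [-0.  0. -1.] ydeg 6.86 op 0.114 F [ 0.4 -0.3  0.4] ff 0.0
plate plane [-0.013   0.0097  0.0659] 0.0605471877155339
```

View pics/s3c.png

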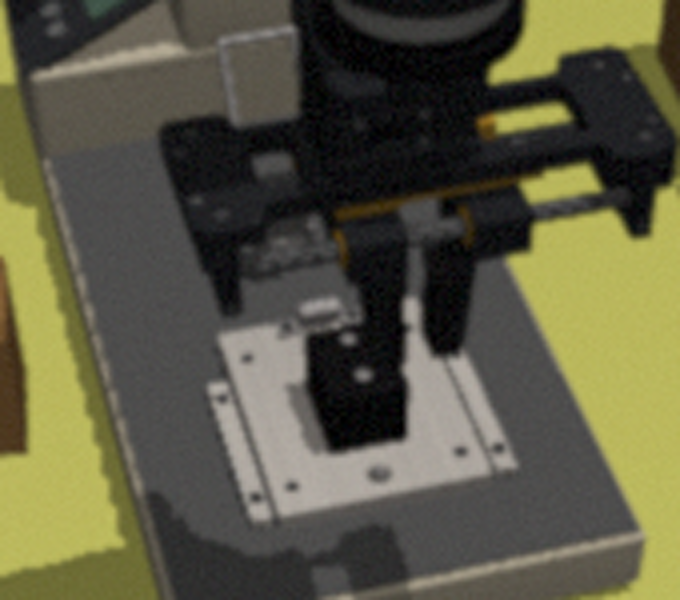

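The side view shows the plate flat between the rails with the pin showing in its hole at (380,472), and the depth plane agrees at z=0.0605. Next, the latch geometry in coder axes relative to the pivot.

```bash
cat >> h.py <<'E'
TH=np.radians(6.75); CX=np.array([np.cos(TH),np.sin(TH)]); CY=np.array([-np.sin(TH),np.cos(TH)])
PIV=np.array([.5243,.0603])+.208*CY
def latch(W):
    q=W[...,:2]-PIV; return np.stack([q@CX,q@CY,W[...,2]],-1)
E
python3 - <<'E'
from h import *
np.set_printoptions(precision=4,suppress=True)
for n in('top','side'):
    W=np.load('last_%s.npz'%n)['W']; L=latch(W)
    m=(abs(L[...,0])<.04)&(L[...,1]>-.06)&(L[...,1]<.11)&(L[...,2]>.075)&(L[...,2]<.2)
    p=L[m]*1000; print(n,len(p))
    if n=='side':
        pass
    leg=p[(abs(p[:,0])>17)]
    for a in range(-60,110,10):
        s=leg[(leg[:,1]>=a)&(leg[:,1]<a+10)]
        t=p[(abs(p[:,0])<=15)&(p[:,1]>=a)&(p[:,1]<a+10)]
        print(a,'leg',len(s),np.median(s,0) if len(s) else '','mid',len(t),(np.median(t,0),t[:,2].max()) if len(t) else '')
    H=L[(abs(L[...,0])<.1)&(L[...,1]>.11)&(L[...,1]<.25)&(L[...,2]>.1)]; print('housing y min',np.nanpercentile(H[:,1],1),'z',np.nanpercentile(H[:,2],[5,50,95,100]))
E
```

```text
top 549
-60 leg 0  mid 0 
-50 leg 0  mid 0 
-40 leg 0  mid 38 (array([ -0.841 , -34.9795, 133.8747]), np.float64(139.4861784961227))
-30 leg 0  mid 27 (array([  0.1196, -25.4603, 117.9852]), np.float64(126.93219916935928))
-20 leg 3 [ 20.1867 -10.2379  93.255 ] mid 30 (array([  0.079 , -14.9377,  98.8927]), np.float64(106.48562889309952))
-10 leg 53 [-18.004   -4.5658  95.7917] mid 69 (array([-0.8818, -5.8664, 91.8533]), np.float64(105.86119698211729))
0 leg 58 [-17.2588   5.0543 108.5555] mid 9 (array([-11.5083,   5.4487,  76.5981]), np.float64(90.11983543285218))
10 leg 48 [-18.4798  14.8753 117.6729] mid 2 (array([ 0.2509, 10.9904, 75.5825]), np.float64(75.6197285569876))
20 leg 38 [ 19.3897  24.8466 131.5236] mid 0 
30 leg 41 [ 19.7151  35.1903 146.0449] mid 0 
40 leg 39 [-20.293   45.0774 159.0511] mid 1 (array([-12.2566,  49.7349, 171.5187]), np.float64(171.51870372700856))
50 leg 26 [-18.0712  52.2528 169.5866] mid 46 (array([  0.6741,  53.268 , 169.1714]), np.float64(174.6158546195001))
60 leg 0  mid 0 
70 leg 0  mid 0 
80 leg 0  mid 0 
90 leg 0  mid 0 
100 leg 0  mid 0 
housing y min 0.13963985023862316 z [0.115  0.1603 0.2771 0.2937]
side 142
-60 leg 0  mid 0 
-50 leg 0  mid 0 
-40 leg 0  mid 0 
-30 leg 0  mid 0 
-20 leg 0  mid 27 (array([ -0.3947, -13.6594,  81.409 ]), np.float64(89.03766408418075))
-10 leg 0  mid 2 (array([ 0.7963, -6.9643, 76.2076]), np.float64(77.06054515150768))
0 leg 0  mid 0 
10 leg 0  mid 0 
20 leg 13 [-22.7386  26.333  136.6119] mid 0 
30 leg 25 [-23.2649  35.3539 147.8828] mid 0 
40 leg 32 [-21.2797  45.6131 164.6704] mid 25 (array([  1.0664,  48.1345, 169.2633]), np.float64(173.6377842441582))
50 leg 5 [-17.5063  50.6569 168.6114] mid 7 (array([ -2.8934,  51.0539, 169.9178]), np.float64(170.92225059607017))
60 leg 0  mid 0 
70 leg 0  mid 0 
80 leg 0  mid 0 
90 leg 0  mid 0 
100 leg 0  mid 0 
housing y min 0.1350987997770837 z [0.1087 0.1591 0.2752 0.2889]
```

View pics/t3c.png

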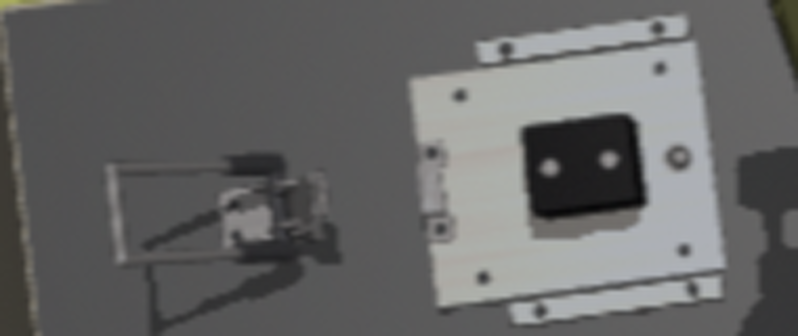

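Request:
step_arm(
  increments=[
    [[-0.28,2,0],[0,0,0]],
    [[-0.28,4,0],[0,0,0]],
    [[-0.28,4.8,0],[0,0,0]],
    [[-0.28,4.8,0],[0,0,0]],
    [[-0.28,4.8,0],[0,0,0]],
    [[-0.28,4.8,0],[0,0,0]],
    [[-0.28,4.8,0],[0,0,0]],
    [[-0.28,4.5,0],[0,0,0]],
    [[-0.28,4,0],[0,0,0]],
    [[-0.28,2,0],[0,0,0]],
  ],
  fingers=0.0,
)

```text
clock: 11.45
tool_pos: [0.4891, 0.3461, 0.2619]
eef_rot: [0.662, 0.749, 0.001, -0.001]
contact_force: [-1.0, 0.6, 0.2]
opening: 0.002
finger_force: 0.0
```

```bash
python3 - <<'E'
from h import *
W=np.load('last_top.npz')['W']; L=latch(W)
for a in range(110,260,15):
    m=(L[...,1]*1000>a)&(L[...,1]*1000<a+15)
    print(a,[ '%.0f'%(1000*np.nanpercentile(L[m&(abs(L[...,0]-b/1000)<.015)][:,2],98)) if (m&(abs(L[...,0]-b/1000)<.015)).any() else '-' for b in range(-90,100,30)])
s=st(); print(latch(np.array(s['tool_pos'])))
E
```

```text
110 ['56', '56', '57', '56', '56', '56', '57']
125 ['102', '104', '147', '151', '147', '154', '151']
140 ['133', '149', '160', '163', '162', '163', '162']
155 ['139', '152', '162', '163', '164', '163', '163']
170 ['274', '274', '163', '164', '163', '163', '164']
185 ['279', '279', '234', '235', '235', '239', '276']
200 ['289', '280', '238', '238', '238', '278', '280']
215 ['291', '280', '238', '238', '238', '277', '280']
230 ['280', '280', '232', '228', '-', '240', '278']
245 ['273', '-', '-', '-', '-', '-', '-']
t 11.45 tcp [0.4891 0.3461 0.2619] z [-0.     0.003 -1.   ] ydeg 7.04 op 0.002 F [-1.   0.6  0.2] ff 0.0
[-0.00133431  0.07998615  0.26185391]
```

Request:
step_arm(
  increments=[
    [[0,0,-0.7],[0,0,0]],
    [[0,0,-1.5],[0,0,0]],
    [[0,0,-2],[0,0,0]],
    [[0,0,-2],[0,0,0]],
    [[0,0,-2],[0,0,0]],
    [[0,0,-1.5],[0,0,0]],
    [[0,0,-0.8],[0,0,0]],
    [[0,0,0],[0,0,0]],
    [[0,0,0],[0,0,0]],
    [[0,0,0],[0,0,0]],
  ],
)

```text
clock: 12.45
tool_pos: [0.4915, 0.341, 0.1576]
eef_rot: [0.664, 0.747, 0.001, 0.0]
contact_force: [0.1, -0.1, 0.4]
opening: 0.003
finger_force: 0.0
```

```bash
python3 - <<'E'
from h import *
s=st(); print(latch(np.array(s['tool_pos'])))
im,d,W,c=cam('side'); save(im,'s4'); L=latch(W)
m=(abs(L[...,0])<.012)&(L[...,1]>.03)&(L[...,1]<.066)&(L[...,2]>.15)&(L[...,2]<.19); print('bar',np.median(L[m],0),m.sum())
E
```

```text
t 12.45 tcp [0.4915 0.341  0.1576] z [ 0.001  0.001 -1.   ] ydeg 6.71 op 0.003 F [ 0.1 -0.1  0.4] ff 0.0
[0.00039469 0.07461871 0.15759218]
bar [0.00069435 0.06330053 0.17142386] 95
```

Request:
step_arm(
  increments=[
    [[0.11,-0.9,0.1],[0,0,0]],
    [[0.11,-0.9,0.2],[0,0,0]],
    [[0.11,-0.9,0.2],[0,0,0]],
    [[0.11,-0.9,0.2],[0,0,0]],
    [[0.11,-0.9,0.2],[0,0,0]],
    [[0.11,-0.9,0.2],[0,0,0]],
    [[0.11,-0.9,0.2],[0,0,0]],
    [[0.11,-0.9,0.1],[0,0,0]],
    [[0.11,-0.9,0],[0,0,0]],
    [[0.11,-0.9,0],[0,0,0]],
  ],
)

```text
clock: 13.5
tool_pos: [0.502, 0.2501, 0.1707]
eef_rot: [0.664, 0.747, -0.0, 0.0]
contact_force: [-0.6, 0.0, -0.5]
opening: -0.0
finger_force: 0.0
```

```bash
python3 - <<'E'
from h import *
s=st(); print(latch(np.array(s['tool_pos'])))
im,d,W,c=cam('side'); save(im,'s5'); im2,d,W,c=cam('top'); save(im2,'t5')
a=cv2.resize(im[60:200,240:380],(560,560),interpolation=cv2.INTER_CUBIC); save(a,'s5c')
E
```

```text
t 13.50 tcp [0.502  0.2501 0.1707] z [ 0. -0. -1.] ydeg 6.73 op -0.000 F [-0.6  0.  -0.5] ff 0.0
[ 1.62806073e-04 -1.69331934e-02  1.70718501e-01]
```

View pics/s5c.png

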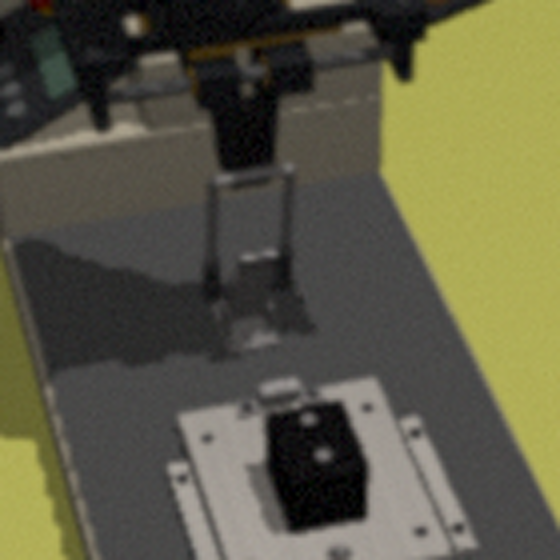

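The crop shows the loop's bar at (252,178), about upright and just in front of the closed fingertips. It hasn't fallen yet. I'll measure it.

```bash
python3 - <<'E'
from h import *
im,d,W,c=cam('side'); save(im,'s6'); st()
L=latch(W)
for v in range(101,110): print(v,[tuple(np.round(1000*L[v,u]).astype(int)) for u in(296,302,308)])
m=(abs(abs(L[...,0])-.022)<.006)&(abs(L[...,1])<.12)&(L[...,2]>.1)&(L[...,2]<.2)
p=1000*L[m]
for z in range(100,200,10):
    s=p[(p[:,2]>=z)&(p[:,2]<z+10)]; print(z,len(s),np.round(np.median(s,0)) if len(s) else '')
m=(abs(L[...,0])<.012)&(L[...,1]>-.06)&(L[...,1]<.05)&(L[...,2]>.09)&(L[...,2]<.15); print('lever',np.round(1000*L[m][::6]))
E
```

```text
t 13.65 tcp [0.5021 0.25   0.1706] z [-0. -0. -1.] ydeg 6.66 op 0.005 F [-0.1  0.5 -0.6] ff 0.0
101 [(np.int64(-14), np.int64(-28), np.int64(190)), (np.int64(0), np.int64(-26), np.int64(186)), (np.int64(13), np.int64(-27), np.int64(184))]
102 [(np.int64(-14), np.int64(-29), np.int64(188)), (np.int64(0), np.int64(-26), np.int64(183)), (np.int64(12), np.int64(-32), np.int64(185))]
103 [(np.int64(-14), np.int64(-28), np.int64(185)), (np.int64(0), np.int64(-28), np.int64(182)), (np.int64(12), np.int64(-31), np.int64(181))]
104 [(np.int64(-15), np.int64(-33), np.int64(186)), (np.int64(-1), np.int64(-28), np.int64(180)), (np.int64(13), np.int64(-29), np.int64(177))]
105 [(np.int64(-14), np.int64(-28), np.int64(180)), (np.int64(-1), np.int64(-29), np.int64(178)), (np.int64(53), np.int64(140), np.int64(54))]
106 [(np.int64(20), np.int64(138), np.int64(58)), (np.int64(0), np.int64(-26), np.int64(173)), (np.int64(53), np.int64(139), np.int64(51))]
107 [(np.int64(20), np.int64(140), np.int64(53)), (np.int64(36), np.int64(136), np.int64(53)), (np.int64(52), np.int64(137), np.int64(50))]
108 [(np.int64(20), np.int64(140), np.int64(50)), (np.int64(36), np.int64(139), np.int64(48)), (np.int64(51), np.int64(134), np.int64(49))]
109 [(np.int64(20), np.int64(138), np.int64(49)), (np.int64(35), np.int64(134), np.int64(48)), (np.int64(50), np.int64(127), np.int64(50))]
100 13 [-18. -21. 105.]
110 28 [ 17. -24. 114.]
120 7 [ 18. -30. 125.]
130 14 [-22. -36. 135.]
140 12 [ -2. -41. 145.]
150 11 [ 18. -50. 157.]
160 11 [-21. -54. 164.]
170 27 [-18. -58. 175.]
180 0 
190 1 [-16. -19. 195.]
lever [[  2. -41. 137.]
 [ -3. -40. 135.]
 [-11. -34. 129.]
 [  3. -35. 127.]
 [ -4. -34. 125.]
 [-11. -34. 124.]
 [  3. -32. 119.]
 [ -6. -30. 117.]
 [  9. -27. 112.]
 [  1. -29. 112.]
 [-10. -26. 109.]
 [  4. -29. 108.]
 [ -5. -26. 105.]
 [-12. -23. 101.]
 [  3. -19.  95.]
 [ -2. -20.  94.]
 [ -9. -18.  91.]]
```

Request:
step_arm(
  increments=[
    [[0,0,0.5],[0,0,0]],
    [[0,0,0.5],[0,0,0]],
    [[0,0,0.5],[0,0,0]],
    [[0,0,0],[0,0,0]],
    [[0,0,0],[0,0,0]],
    [[0,0,0],[0,0,0]],
    [[0,0,0],[0,0,0]],
    [[0,0,0],[0,0,0]],
    [[0,0,0],[0,0,0]],
    [[0,0,0],[0,0,0]],
  ],
)

```text
clock: 14.65
tool_pos: [0.5019, 0.2509, 0.1857]
eef_rot: [0.664, 0.747, -0.0, -0.0]
contact_force: [0.8, -1.0, -0.2]
opening: 0.003
finger_force: 0.0
```

```bash
python3 - <<'E'
from h import *
im,d,W,c=cam('side'); save(im,'s7'); st()
L=latch(W)
m=(abs(abs(L[...,0])-.022)<.005)&(L[...,1]>-.115)&(L[...,1]<0)&(L[...,2]>.064)&(L[...,2]<.2)
p=1000*L[m]
for y in range(-115,0,10):
    s=p[(p[:,1]>=y)&(p[:,1]<y+10)]; print(y,len(s),np.round(np.median(s,0)) if len(s) else '')
a=cv2.resize(im[90:200,260:370],(550,550),interpolation=cv2.INTER_CUBIC); save(a,'s7c')
E
```

```text
t 14.70 tcp [0.5019 0.2509 0.1857] z [-0. -0. -1.] ydeg 6.74 op 0.003 F [0.1 0.3 0.5] ff 0.0
-115 5 [ -22. -106.   67.]
-105 10 [-23. -97.  67.]
-95 20 [  1. -90.  70.]
-85 21 [-19. -81.  71.]
-75 18 [ -1. -71.  74.]
-65 23 [ 18. -61.  78.]
-55 15 [-21. -50.  81.]
-45 28 [-19. -38.  83.]
-35 26 [ 18. -30.  87.]
-25 26 [ -1. -20.  90.]
-15 24 [-18. -11.  92.]
-5 2 [-0. -5. 93.]
```

View pics/s7c.png

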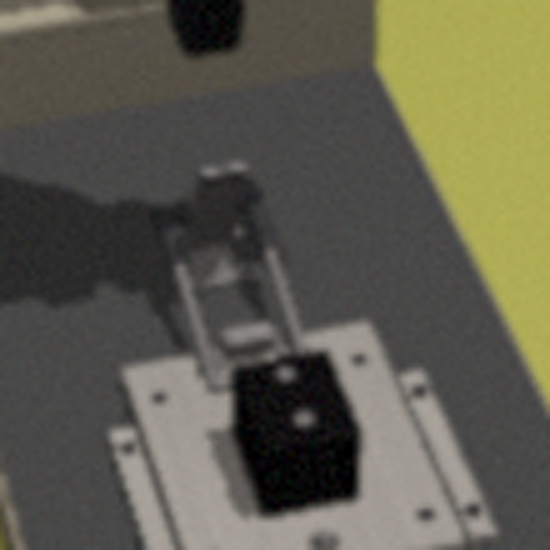

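The crop shows the loop lying down with its bar at (215,385), on the former's side of the keeper. Depth gives the bar at about y=-103 mm from the pivot, resting on the plate. Next, the fingers go to the plate side of the lever.

Request:
step_arm(
  increments=[
    [[0.15,-1.3,0.2],[0,0,0]],
    [[0.15,-1.3,0],[0,0,0]],
    [[0.15,-1.3,0],[0,0,0]],
    [[0.15,-1.3,0],[0,0,0]],
    [[0,0,-1.4],[0,0,0]],
    [[0,0,-2],[0,0,0]],
    [[0,0,-2],[0,0,0]],
    [[0,0,-1.5],[0,0,0]],
    [[0,0,-0.8],[0,0,0]],
    [[0,0,0],[0,0,0]],
  ],
)

```text
clock: 15.7
tool_pos: [0.5075, 0.1979, 0.11]
eef_rot: [0.665, 0.747, -0.001, -0.0]
contact_force: [0.3, 0.8, 0.3]
opening: 0.003
finger_force: 0.0
```

```bash
python3 - <<'E'
from h import *
s=st(); print(latch(np.array(s['tool_pos'])))
t=np.arange(2.1,-.01,-.2)
for a in t: # contact point 62mm
    p=np.array([62*np.cos(a)-7*np.sin(a),70+62*np.sin(a)+7*np.cos(a)]); ax=np.array([17.7*np.cos(a)+3*np.sin(a),70+17.7*np.sin(a)-3*np.cos(a)])
    print('%.1f'%a,np.round(p),'ext %.1f'%(np.hypot(*(ax-[-86.5,65]))-98))
E
```

```text
t 15.70 tcp [0.5075 0.1979 0.11  ] z [-0.002 -0.001 -1.   ] ydeg 6.70 op 0.003 F [0.3 0.8 0.3] ff 0.0
[-0.00048395 -0.06940472  0.10995116]
2.1 [-37. 120.] ext -14.9
1.9 [-27. 126.] ext -11.4
1.7 [-15. 131.] ext -7.8
1.5 [ -3. 132.] ext -4.5
1.3 [ 10. 132.] ext -1.5
1.1 [ 22. 128.] ext 1.1
0.9 [ 33. 123.] ext 3.3
0.7 [ 43. 115.] ext 4.9
0.5 [ 51. 106.] ext 6.0
0.3 [57. 95.] ext 6.6
0.1 [61. 83.] ext 6.5
```

Request:
step_arm(
  increments=[
    [[-0.09,0.74,0.2],[0,0,0]],
    [[-0.09,0.74,0.2],[0,0,0]],
    [[-0.09,0.74,0.2],[0,0,0]],
    [[-0.09,0.74,0.2],[0,0,0]],
    [[-0.09,0.74,0.2],[0,0,0]],
    [[-0.09,0.74,0.1],[0,0,0]],
    [[-0.09,0.74,0.1],[0,0,0]],
    [[-0.09,0.74,0],[0,0,0]],
    [[-0.09,0.74,0],[0,0,0]],
    [[-0.09,0.74,0],[0,0,0]],
  ],
)

```text
clock: 16.7
tool_pos: [0.4986, 0.2732, 0.1225]
eef_rot: [0.664, 0.747, -0.0, -0.0]
contact_force: [-0.1, -1.4, 0.3]
opening: 0.006
finger_force: 0.5
```

```bash
python3 - <<'E'
from h import *
s=st(); print(latch(np.array(s['tool_pos'])))
im,d,W,c=cam('side'); save(im,'s8'); L=latch(W)
m=(abs(abs(L[...,0])-.022)<.006)&(L[...,1]>-.115)&(L[...,1]<.02)&(L[...,2]>.064)&(L[...,2]<.2)
p=1000*L[m]
for y in range(-115,20,15):
    q=p[(p[:,1]>=y)&(p[:,1]<y+15)]; print(y,len(q),np.round(np.median(q,0)) if len(q) else '')
a=cv2.resize(im[90:200,260:370],(550,550),interpolation=cv2.INTER_CUBIC); save(a,'s8c')
E
```

```text
t 16.70 tcp [0.4986 0.2732 0.1225] z [-0.001 -0.001 -1.   ] ydeg 6.73 op 0.006 F [-0.1 -1.4  0.3] ff 0.5
[-0.00050627  0.00647498  0.12247113]
-115 0 
-100 16 [-19. -89.  66.]
-85 32 [ -1. -77.  68.]
-70 26 [-20. -62.  73.]
-55 24 [ -1. -48.  75.]
-40 59 [ 16. -29.  84.]
-25 50 [  0. -18.  84.]
-10 66 [-17.  -3.  89.]
5 22 [-17.   9.  90.]
```

Request:
step_arm(
  increments=[
    [[-0.11,0.9,0],[0,0,0]],
    [[-0.1,0.85,-0.35],[0,0,0]],
    [[-0.07,0.6,-0.4],[0,0,0]],
    [[-0.06,0.5,-0.4],[0,0,0]],
    [[-0.05,0.45,-0.5],[0,0,0]],
    [[-0.04,0.35,-0.5],[0,0,0]],
    [[-0.03,0.3,-0.6],[0,0,0]],
    [[-0.03,0.25,-0.6],[0,0,0]],
    [[0,0,0],[0,0,0]],
    [[0,0,0],[0,0,0]],
  ],
)

```text
clock: 17.75
tool_pos: [0.4939, 0.3154, 0.0891]
eef_rot: [0.664, 0.748, 0.0, -0.0]
contact_force: [-0.0, 0.4, 0.5]
opening: 0.005
finger_force: 0.0
```

```bash
python3 - <<'E'
from h import *
s=st(); print(latch(np.array(s['tool_pos'])))
im,d,W,c=cam('side'); save(im,'s9'); L=latch(W)
m=(abs(abs(L[...,0])-.022)<.006)&(L[...,1]>-.115)&(L[...,1]<.03)&(L[...,2]>.064)&(L[...,2]<.2)
p=1000*L[m]
for y in range(-115,30,15):
    q=p[(p[:,1]>=y)&(p[:,1]<y+15)]; print(y,len(q),np.round(np.median(q,0)) if len(q) else '')
E
```

```text
t 17.75 tcp [0.4939 0.3154 0.0891] z [-0.     0.001 -1.   ] ydeg 6.76 op 0.005 F [-0.   0.4  0.5] ff 0.0
[-0.00022932  0.04886056  0.08906424]
-115 0 
-100 17 [-18. -88.  66.]
-85 27 [-20. -77.  67.]
-70 21 [-21. -61.  68.]
-55 25 [ 17. -47.  69.]
-40 20 [ -2. -31.  70.]
-25 32 [  0. -15.  70.]
-10 36 [-19.  -4.  72.]
5 124 [-16.  14. 165.]
20 90 [-16.  26. 189.]
```

The fingers feel almost no force and the loop is flat, so the lever appears to have snapped shut. I'll back off upward, clear of the scene, and check.

Request:
step_arm(
  increments=[
    [[0,0,-0.4],[0,0,0]],
    [[0,0,-0.4],[0,0,0]],
    [[0,0,-0.4],[0,0,0]],
    [[0,0,0],[0,0,0]],
    [[0,0,0],[0,0,0]],
    [[0,0,1.5],[0,0,0]],
    [[0,0,3],[0,0,0]],
    [[0,0,4],[0,0,0]],
    [[0,0,4],[0,0,0]],
    [[0,0,4],[0,0,0]],
  ],
)

```text
clock: 18.8
tool_pos: [0.4938, 0.3148, 0.2446]
eef_rot: [0.664, 0.747, 0.0, -0.0]
contact_force: [0.9, 0.3, -0.2]
opening: 0.004
finger_force: 0.0
```

Request:
step_arm(
  increments=[
    [[0,-2,1],[0,0,0]],
    [[0,-4,1],[0,0,0]],
    [[0,-4,0],[0,0,0]],
    [[0,-4,0],[0,0,0]],
    [[0,-4,0],[0,0,0]],
    [[0,-4,0],[0,0,0]],
    [[0,-4,0],[0,0,0]],
    [[0,-4,0],[0,0,0]],
    [[0,-4,0],[0,0,0]],
    [[0,-2,0],[0,0,0]],
  ],
)

```text
clock: 19.8
tool_pos: [0.4934, -0.0494, 0.2627]
eef_rot: [0.666, 0.746, -0.001, 0.001]
contact_force: [0.6, 0.3, 0.0]
opening: 0.008
finger_force: 0.0
```

```bash
python3 - <<'E'
from h import *
s=st()
for n in('top','side'):
    im,d,W,c=cam(n); save(im,n+'_end'); L=latch(W)
    m=(abs(L[...,0])<.028)&(L[...,1]>-.115)&(L[...,1]<.1)&(L[...,2]>.056)&(L[...,2]<.25)
    p=1000*L[m]; print(n)
    for y in range(-115,100,12):
        q=p[(p[:,1]>=y)&(p[:,1]<y+12)]
        a=q[abs(q[:,0])<10]; b=q[abs(q[:,0])>17]
        print(y,'mid',len(a),np.round(np.median(a[:,2])) if len(a) else '','legs',len(b),np.round(np.median(b[:,2])) if len(b) else '')
    if n=='top':
        p=W[195:260,205:275].reshape(-1,3); p=p[(p[:,2]>.053)&(p[:,2]<.068)]; print('plate z',np.median(p[:,2]))
# compare loose objects against the first picture
a=cv2.imread('pics/top0.png').astype(int); b=cv2.imread('pics/top_end.png').astype(int)
df=(abs(a-b).sum(2)>90)
for nm,(u0,u1,v0,v1) in dict(tube=(440,516,203,268),ca=(418,463,112,168),cb=(355,398,133,170),cc=(175,218,314,348),tape=(340,390,288,338),scr=(458,476,285,374),ink=(463,495,147,177)).items(): print(nm,df[v0:v1,u0:u1].mean().round(3))
E
```

```text
t 19.80 tcp [ 0.4934 -0.0494  0.2627] z [-0.    -0.002 -1.   ] ydeg 6.46 op 0.008 F [0.6 0.3 0. ] ff 0.0
top
-115 mid 48 61.0 legs 54 61.0
-103 mid 48 60.0 legs 52 62.0
-91 mid 61 68.0 legs 60 64.0
-79 mid 26 73.0 legs 41 67.0
-67 mid 2 58.0 legs 34 68.0
-55 mid 2 56.0 legs 30 68.0
-43 mid 1 58.0 legs 34 69.0
-31 mid 2 56.0 legs 31 70.0
-19 mid 12 57.0 legs 47 71.0
-7 mid 45 77.0 legs 52 72.0
5 mid 51 78.0 legs 53 72.0
17 mid 51 78.0 legs 22 73.0
29 mid 53 78.0 legs 0 
41 mid 51 78.0 legs 1 56.0
53 mid 51 79.0 legs 2 57.0
65 mid 46 80.0 legs 0 
77 mid 1 56.0 legs 1 57.0
89 mid 2 58.0 legs 3 56.0
plate z 0.06050781773259817
side
-115 mid 0  legs 18 61.0
-103 mid 0  legs 18 62.0
-91 mid 10 68.0 legs 25 65.0
-79 mid 2 72.0 legs 9 67.0
-67 mid 0  legs 9 67.0
-55 mid 1 56.0 legs 9 69.0
-43 mid 0  legs 9 69.0
-31 mid 0  legs 9 69.0
-19 mid 0  legs 4 67.0
-7 mid 0  legs 7 72.0
5 mid 0  legs 13 73.0
17 mid 0  legs 2 72.0
29 mid 0  legs 0 
41 mid 0  legs 0 
53 mid 0  legs 0 
65 mid 0  legs 0 
77 mid 0  legs 0 
89 mid 0  legs 0 
tube 0.0
ca 0.0
cb 0.0
cc 0.0
tape 0.797
scr 0.0
ink 0.0
```

The lever is flat at z≈78 mm and the loop runs tight to the keeper. The tape area differs from the first picture, probably from the arm's shadow or covering, so I'll check it before handing in.

```bash
python3 - <<'E'
from h import *
for n in('side',):
    im=cv2.imread('pics/side0.png').astype(int); b=cv2.imread('pics/side_end.png').astype(int)
    print('side tape diff',(abs(im-b).sum(2)>90)[275:338,212:275].mean())
W=np.load('last_side.npz')['W']; z=W[...,2]; m=np.zeros(z.shape,bool); m[270:345,205:285]=1; m&=(z>.042)&(z<.056)
p=W[m]; print('tape top now',len(p),(cv2.minEnclosingCircle((p[:,:2]*1000).astype(np.float32))))
c=r.calibration('top'); print('tape before',plane(c,365,314,.048))
E
```

```text
side tape diff 0.0
tape top now 958 ((332.33917236328125, -165.79861450195312), 50.63290023803711)
tape before [ 0.32982246 -0.16287297  0.048     ]
```

The side view shows the tape roll hasn't moved; only the arm was covering it in the top view. Handing in.

```bash
python3 -c "
from plant import r
print(r.finish_job())"
```

```text
the job is handed in; nothing more can be done
None
```

The job is handed in at about 20 s: the rectangular-former plate sits flat over the pin, the loop is hooked behind the keeper, the lever is snapped shut, and nothing else on the table moved; I viewed 11 pictures, one over the limit of 10.

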